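Seat a notched flange bush on the keyed receiving gauge and pass the check arm

ROBOT

A 6-joint arm with a two-finger parallel gripper is mounted at the origin on the work surface. World frame = base frame: x ahead of the robot, y to its left, z up, the work surface at z = 0. Lengths are in mm, angles in rad, forces in N, time in s.
With the tool pointing down it reaches from about 275 to 1000 mm from the base axis. Payload 8.4 kg.
Tool frame: the origin (TCP) lies on the centre line of the jaws, within the pads' length; the fingertips stand 17 mm ahead of it and the grasp point (between the pads) lies 2 mm behind it; y points along the fingers, x is the direction in which the jaws open and shut, and the axes are right-handed (so a half turn about y gives the same grasp; the last joint's range is limited). The gripper opens to 85 mm and grips with 20 to 120 N. Pads are 22 mm wide; open, the fingers measure 114 mm over their backs; the gripper's body (76 mm by 85 mm) begins 54 mm behind the grasp point. The pads swing forward as they close: fully open they stand 13 mm farther back than shut.
Start: joints at [-1.243, 0.353, 1.633, -0, 1.155, -0.002], TCP at [202.407, -591.32, 221.281] pointing down, gripper open.
Joint ranges: [-2.63, 2.63], [-0.92, 2.1], [0.06, 2.66], [-1.3, 4.44], [0, 2.69], [-3.02, 3.02]. Speed limits (rad/s): [2.22, 2.22, 2.79, 3.14, 3.14, 3.14].

INTERFACE

Orientations are given as a rotation vector (axis times angle).
In Python, from bench import manip gives the robot as it stands. The module is installed in compiled form; this text tells all that it offers.
- The arm moves only by the shell command python3 -m jog 'ROWS'. ROWS is JSON, a list of rows, each a list of 5 numbers: the finger opening in cm, from 0 to 8.54, then the shift along the tool's x, y, z in cm, then the turn about the tool's y in units of 8 degrees (1.0 is 8 degrees). In form: [[grip, tx, ty, tz, yaw], ...]. A call has 1 to 10 rows; each row shifts and turns the pose as measured when the row begins, along the tool's axes as they then stand; what a row does not reach is not made up. A row lasts 1/10 s, in which the tool goes at most 50 mm and 8.59 degrees, less where a joint would pass 70% of its speed; a pose out of reach is approached as far as the arm can. A call with a gripper value outside its range is refused whole. The fingers move at their own pace and stop on an object; the grip force is fixed at half the most. Time passes only in rows, so rows that do not move let the fingers close. It gives the time, the measured TCP pose, the force and the opening at its end, in the units of the state.
- manip.sense(): the state, without advancing time (a new reading comes with each control period).
- manip.grab_frame(name): name is "scene" or "top" or "wrist"; returns the picture (384x512x3 uint8, red, green, blue); there is no depth.
- manip.camera_params(name): a dict with "mtx" (3x3 intrinsics, pixels), "rvec" (rotation vector, rad) and "tvec" (3), from world to camera coordinates, as OpenCV has them; the wrist camera has in their place "T_tool_cam" (4x4, takes a point from camera to tool coordinates, whose origin is the TCP and whose axes are the tool frame's). Camera axes: x right, y down, z forward; pixel columns grow to the right and rows downward; lengths in mm; the calibration is good to about 2 mm. A picture is of the moment at which its call begins: read the wrist's pose just before it. camera_params takes no time and is no camera call.
- manip.hand_in(): hands the job in, once; it reports no verdict.
The state is a dict: "time": time; "joint_positions": joint angles; "qd": joint speeds; "effort": joint torques, N m; "position": TCP position; "eef_rot": TCP orientation; "ft_force": force on the tool from outside, world axes, zero at the start; "wrist_torque": the same for the moment, N m; "gripper_width": opening from 0.0 (shut) to 1.0 (fully open).
Only numpy, scipy, OpenCV 4.12 (cv2) and the standard library are available. Lean on these libraries where they do the work, as an engineer would, in place of code of your own. Each camera call takes 0.05 s, during which the arm holds its last target. There are 200 camera calls.

TASK

Check the flanged steel bush on the keyed gauge: set it flange down over the gauge's post and, pressing only lightly, feel round with it until the notch in its flange finds the brass key and it drops fully home, then let go of it. Then swing the check arm by its pin over the top of the bush, right up to its stop. Leave the plain sleeves and the oil bottle where they stand.

Things in the scene. Friction and masses are not known exactly. Their poses are not given: they have to be found in the camera images.
- bush_center (a point): Flanged steel bush to check, standing flange down: 56 mm high, 42 mm round body, 26 mm through bore, flange 64 mm across and 8 mm thick at its foot, 0.42 kg. One open notch, 11 mm wide, cuts the flange from its rim in to the body. Point: on the axis, 28 mm above the underside; z is the bush's axis, the notch lies towards its +x.
- gauge_seat (a point): Gauge fixed to the bench: green base plate 190 x 120 x 18 mm carrying a steel spindle. Point: on the spindle's axis, level with the seat, 24 mm above the bench. Axes are the base's (z up), not the spindle's. The seat is a steel disc 66 mm across; a bush that is home rests on it with its flange. The base reaches 62 mm to -x, 128 mm to +x, 60 mm to each side.
- post_top (a point): Top of the spindle's post, on its axis, 40 mm above the seat. Post 24 mm across, top 10 mm tapered to 14 mm. A brass key on the seat, 8 mm wide, 9 mm high, 23 to 40 mm out from the axis, turns with post and seat. It was left within 0.75 rad either side of the base's -x; angle not measured. Off the notch, the flange rides on it, 9 mm proud. Stiff spindle (0.3 N m), stops at 0.8 rad. Base's axes.
- check_arm (a joint): Angle of the check arm, a bar 14 mm wide, 10 mm thick, its underside 60 mm above the seat; clears a bush that is home by 4 mm, strikes one that is not. Pivot 95 mm to the gauge's +x. The arm points at 1.39 + joint from the gauge's +x, counter-clockwise from above: parked (0 to 0.4) to +y; at the stop (1.75) it lies along -x, over the bush. Friction 0.04 N m; stays where left.
- check_pin (a point): Upright black pin on the check arm, 14 mm across, 30 mm high, 85 mm out from the arm's pivot axis. Point: on the pin's axis, half-way up, 15 mm above the arm's top face. Push or hook the arm by it.
- sleeve_a_center (a point): A plain steel sleeve without flange, 48 mm across, 50 mm high, standing on the bench; not to be moved. The point is its centre.
- sleeve_b_center (a point): Another plain steel sleeve without flange, 48 mm across, 50 mm high, standing on the bench; not to be moved. The point is its centre.
- bottle_center (a point): A red oil bottle, 58 mm across, 150 mm high, standing on the bench; not to be moved. The point is its centre.
Not all that is in view belongs to the job. What is shaped like the part that bears bush_center but orange or purple is not meant.

How it is judged (in metres and radians):
On the way, in this order (a step that is already met when the one before it is completed fails the run):
1. the bush is home on the seat, over the key, and let go (z of bush_center in the frame of gauge_seat below 0.0305 m and horizontal distance between bush_center and gauge_seat below 0.003 m and angle between bush_center's own z axis and vertical below 0.06 rad and contact force between bush and the fingers below 0.1 N), for 0.2 s.
2. the check arm is over the bush, at its stop (value of joint check_arm above 1.65 rad), for 0.1 s.
At the end, for the whole second after the job is handed in: The bush stands upright (within 0.06 rad), flange down, on the gauge's seat, within 3 mm of its axis and no more than 2.5 mm above the seat (so the notch is over the key); the check arm is over it, within 0.1 rad of its stop at 1.75; all is released and at rest (all of step 1 and value of joint check_arm above 1.65 rad and linear speed of bush below 0.01 m/s); the robot touches nothing.
It fails at once if the bush, not yet home (over 4 mm proud of the seat), is forced against the gauge with more than 45 N (contact force between bush and gauge above 45 N and z of bush_center in the frame of gauge_seat above 0.032 m).
It fails at once if a plain sleeve or the oil bottle is moved more than 20 mm (distance of any of sleeve_a_center, sleeve_b_center, bottle_center from where it was at the start of the episode above 0.02 m).
It also fails if it takes over 72 s, if anything falls off the work surface, if the arm or the gripper's body presses on something with over 40 N, if the wrist force passes 120 N, or if a joint passes its speed limit or range.

## Working session

There is one attempt and no reset: what is moved stays moved. The work goes in short steps, Python scripts to look and compute and a shell command to move; the robot and the scene stay as the last step left them, time stands still between calls to the robot, and variables do not carry over. Pictures are saved under pics/ and viewed, about 8 in all and at most 12, crops included, and the job is handed in when it is done.

```bash
mkdir -p pics; cat > h.py <<'E'
import numpy as np, cv2
from bench import manip
def P(name):
    c=manip.camera_params(name); K=np.array(c["mtx"],float)
    if name=="wrist":
        s=manip.sense(); T=np.eye(4); T[:3,:3]=cv2.Rodrigues(np.array(s["eef_rot"],float))[0]; T[:3,3]=s["position"]
        Tc=T@np.array(c["T_tool_cam"]); W=np.linalg.inv(Tc); return K,W[:3,:3],W[:3,3]
    return K,cv2.Rodrigues(np.array(c["rvec"],float))[0],np.array(c["tvec"],float).ravel()
def proj(p,cam): K,R,t=cam; q=K@(R@np.array(p,float)+t); return q[:2]/q[2]
def ray(u,v,z,cam):
    K,R,t=cam; d=R.T@np.linalg.inv(K)@[u,v,1]; o=-R.T@t; return o+d*(z-o[2])/d[2]
def shot(name,fn,crop=None,s=1.5):
    cam=P(name); im=manip.grab_frame(name)[:,:,::-1]; cv2.imwrite('pics/raw_'+fn,im)
    if crop: x0,y0,x1,y1=crop; im=im[y0:y1,x0:x1]
    cv2.imwrite('pics/'+fn,cv2.resize(im,None,fx=s,fy=s,interpolation=cv2.INTER_CUBIC)); return cam
E
python3 - <<'E'
from h import *
np.set_printoptions(precision=3,suppress=True)
s=manip.sense(); print(s); print(cv2.Rodrigues(np.array(s["eef_rot"],float))[0])
for n in("top","scene"): shot(n,n+"1.png"); K,R,t=P(n); print(n,-R.T@t,K[0,0])
print(manip.camera_params("wrist"))
a=cv2.imread('pics/raw_top1.png');b=cv2.imread('pics/raw_scene1.png')
E
```

```text
{'time': 0.0, 'joint_positions': array([-1.243,  0.354,  1.634,  0.   ,  1.155, -0.002]), 'qd': array([ 0.001, -0.001,  0.002, -0.002,  0.001,  0.001]), 'effort': array([ -0.003, -60.526, -34.207,  -0.   ,   0.009,   0.   ]), 'position': array([ 202.251, -590.863,  220.585]), 'eef_rot': array([-1.347,  0.964, -0.962]), 'ft_force': array([ 0.074, -0.666, -0.022]), 'wrist_torque': array([ 0.002, -0.011,  0.041]), 'gripper_width': 0.9987891222673958}
[[ 0.324 -0.     0.946]
 [-0.946  0.001  0.324]
 [-0.001 -1.     0.   ]]
top [ 366.148  -80.898 1188.196] 496.68311039830854
scene [1265.741 -322.581  683.892] 377.69630314798025
{'mtx': array([[331.713,   0.   , 253.49 ],
       [  0.   , 331.713, 190.788],
       [  0.   ,   0.   ,   1.   ]]), 'T_tool_cam': array([[   1.   ,   -0.001,   -0.   ,    0.774],
       [  -0.   ,   -0.323,    0.946, -151.643],
       [  -0.001,   -0.946,   -0.323,   83.545],
       [   0.   ,    0.   ,    0.   ,    1.   ]])}
```

View pics/top1.png

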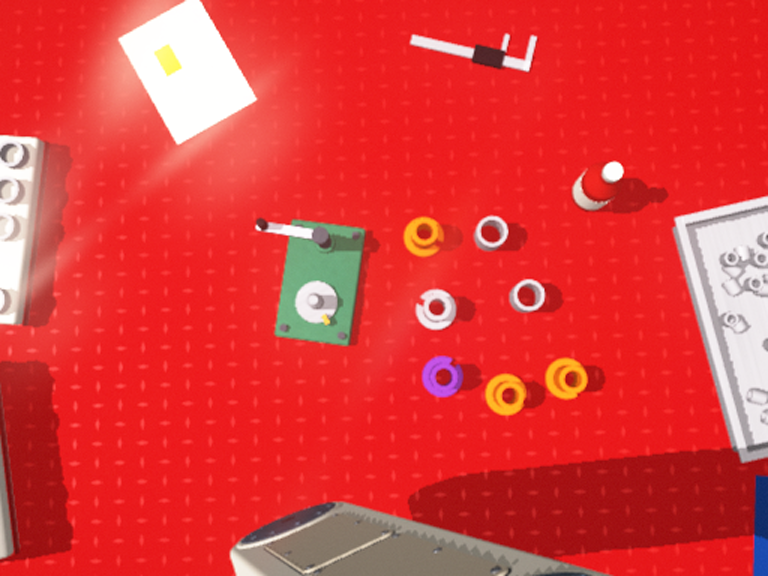

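View pics/scene1.png

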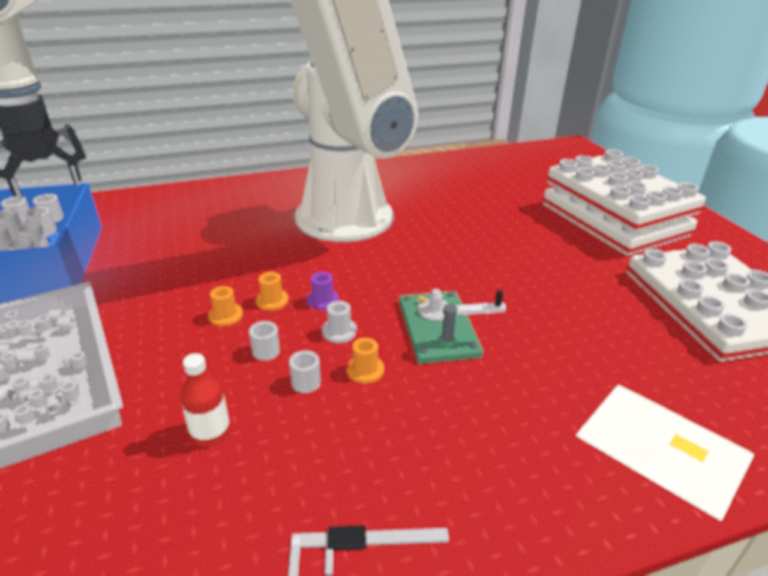

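Candidates (768-px top view): steel bush (435,308), the only grey flanged one; orange at (424,236), (505,394) and (566,378); purple (442,376); plain sleeves (491,233) and (528,295). I choose (435,308) and check it in a crop with the gauge.

```bash
python3 - <<'E'
from h import *
im=cv2.imread('pics/raw_top1.png')[135:245,165:320]
cv2.imwrite('pics/c1.png',cv2.resize(im,None,fx=5,fy=5,interpolation=cv2.INTER_CUBIC))
E
```

```text
(no output)
```

View pics/c1.png

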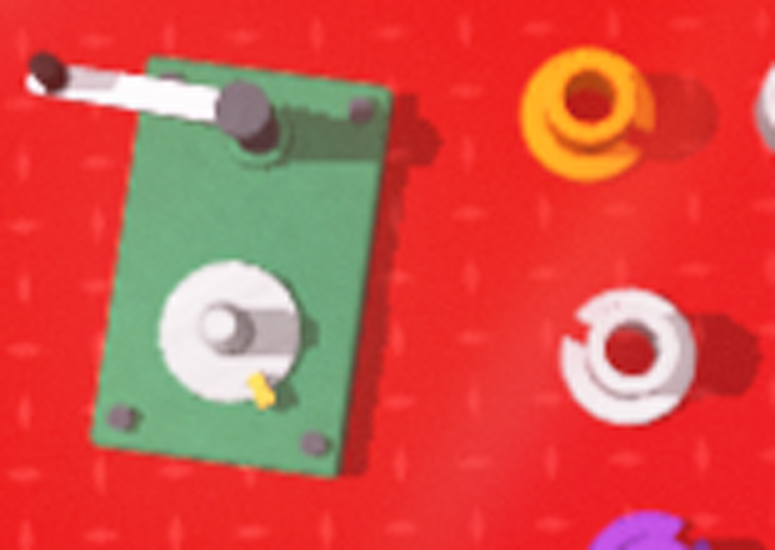

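The crop shows the steel bush at (628,357) with its notch towards the left and slightly up at about (577,338). The gauge seat is at (230,332), the key at (261,388) and the arm pin at (48,72).

```bash
python3 - <<'E'
from h import *
np.set_printoptions(precision=2,suppress=True)
c=P("top"); f=lambda u,v,z:ray(165+u/5,135+v/5,z,c)
b=f(628,357,8);bt=f(632,350,56); n=f(575,338,8)
s=f(230,332,24);k=f(261,388,33);pt=f(225,325,64)
print('bush',b,bt,'notch',np.arctan2(*(n-b)[[1,0]]), 'seat',s,pt,'key',k,np.arctan2(*(k-s)[[1,0]]))
q=[f(*p,18) for p in((150,57),(390,90),(337,475),(92,440))]
d1=q[0]-q[3];d2=q[1]-q[2];print('gauge yaw',np.arctan2(d1[1],d1[0]),np.arctan2(d2[1],d2[0]),q, np.linalg.norm(d1))
cen=sum(q)/4; d=(d1+d2)/np.linalg.norm(d1+d2); print('seat from base',cen-33*d)
piv=f(245,108,90); print('piv',piv,'pin',f(48,72,124), 'pivot from base', s+95*d)
R=cv2.Rodrigues(np.array(manip.sense()["eef_rot"],float))[0]; p=np.array(manip.sense()["position"])
print('tool delta to bush',R.T@(b-p))
# refine seat by white in top
E
```

```text
bush [ 446.36 -129.84    8.  ] [ 446.25 -129.78   56.  ] notch 1.1974375960401233 seat [462.24  57.75  24.  ] [462.2   55.22  64.  ] key [434.89  42.6   33.  ] -2.6357523205640687
gauge yaw -0.16188146898617198 -0.15804256590369511 [array([596.1,  94.8,  18. ]), array([576.57, -20.04,  18.  ]), array([393.85,   9.08,  18.  ]), array([413.39, 124.64,  18.  ])] 185.12642929786702
seat from base [462.4   57.38  18.  ]
piv [557.42  41.52  90.  ] pin [570.   123.63 124.  ] pivot from base [556.03  42.62  24.  ]
tool delta to bush [-356.89  213.09  380.26]
```

```bash
python3 -m jog '[[7,-3.2,0,3.4,0],[7,-3.2,0,3.4,0],[7,-3.2,0,3.4,0],[7,-3.2,0,3.4,0],[7,-3.2,0,3.4,0],[7,-3.2,0,3.4,0],[7,-3.2,0,3.4,0],[7,-3.2,0,3.4,0],[7,-3.2,0,3.4,0],[7,-3.2,0,3.4,0]]'
cat >> h.py <<'E'
def delta(target):
    s=manip.sense(); R=cv2.Rodrigues(np.array(s["eef_rot"],float))[0]; p=np.array(s["position"])
    x=R[:,0]; return dict(t=s["time"],p=np.round(p,1),d=np.round(R.T@(np.array(target)-p),1),psi=round(float(np.arctan2(x[1],x[0])),3),down=np.round(R[:,1],3),F=np.round(s["ft_force"],1),q=np.round(s["joint_positions"],2),g=round(s["gripper_width"],3))
E
python3 -c "
from h import *
print(delta([446.3,-129.8,130]))"
```

```text
time: 1.1
position: [424.0, -167.2, 218.0]
eef_rot: [-1.343, 0.972, -0.968]
ft_force: [0.8, -0.7, 0.2]
gripper_width: 0.819
{'t': 1.1, 'p': array([ 424. , -167.2,  218. ]), 'd': array([-28.3,  88. ,  33. ]), 'psi': -1.251, 'down': array([-0.002,  0.002, -1.   ]), 'F': array([ 0.8, -0.7,  0.2]), 'q': array([-0.38,  0.09,  1.98,  0.  ,  1.07,  0.87]), 'g': 0.819}
```

```bash
python3 -m jog '[[7,-2.8,1,3.3,0],[7,0,2.5,0,0],[7,0,2.5,0,0],[7,0,2,0,0],[7,0,0,0,0]]'
python3 - <<'E'
from h import *
print(delta([446.3,-129.8,37]))
cam=shot("wrist","w1.png")
for p in((446.3,-129.8,8),(446.3,-129.8,56)): print(proj(p,cam)*1.5)
E
```

```text
time: 1.6
position: [450.3, -121.5, 136.1]
eef_rot: [-1.345, 0.963, -0.962]
ft_force: [-0.9, -0.8, 0.2]
gripper_width: 0.818
{'t': 1.6, 'p': array([ 450.3, -121.5,  136.1]), 'd': array([ 6.7, 99.1, -6.6]), 'psi': -1.241, 'down': array([ 0.001,  0.002, -1.   ]), 'F': array([-0.9, -0.8,  0.2]), 'q': array([-0.27,  0.22,  2.04,  0.  ,  0.88,  0.97]), 'g': 0.818}
[390.49164477 277.84784084]
[392.20362302 307.18033959]
```

View pics/w1.png

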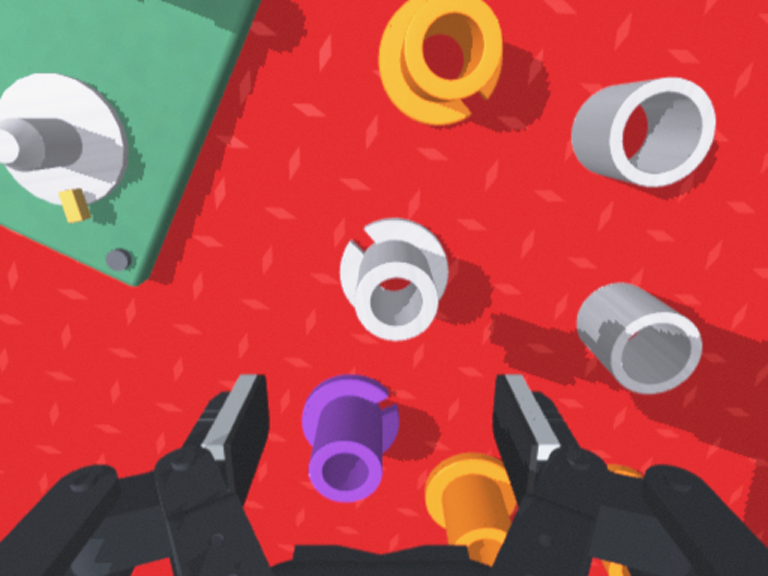

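The wrist view shows the steel bush's top ring centred near (397,301), with its notch to the upper left at (355,240). The key is at (75,204) and the seat at (62,140).

```bash
python3 - <<'E'
from h import *
np.set_printoptions(precision=2,suppress=True)
cam=P("wrist"); f=lambda u,v,z:ray(u/1.5,v/1.5,z,cam)
im=cv2.imread('pics/raw_w1.png').astype(int); 
b=f(397,301,56);fl=f(394.5,269,8);n=f(355,243,8)
print('bush',b,fl,'notch',n,np.arctan2(*(n-fl)[[1,0]]))
s=f(62,140,24);k=f(74,198,33);print('seat',s,'posttop',f(8,147,64),'key',k,np.arctan2(*(k-s)[[1,0]]))
print(delta([b[0],b[1],37]))
E
```

```text
bush [ 450.63 -131.49   56.  ] [ 452.81 -130.74    8.  ] notch [ 460.25 -103.87    8.  ] 1.3005636372652276
seat [467.26  55.24  24.  ] posttop [466.12  54.42  64.  ] key [442.44  40.6   33.  ] -2.608722958269825
{'t': 1.65, 'p': array([ 451. , -121.9,  137.3]), 'd': array([  9.1, 100.3,  -3.8]), 'psi': -1.241, 'down': array([ 0.,  0., -1.]), 'F': array([-0.4, -0.3,  0.4]), 'q': array([-0.27,  0.22,  2.04,  0.  ,  0.88,  0.97]), 'g': 0.818}
```

```bash
python3 -m jog '[[7,0.8,3,-0.5,0],[7,0,3,0,0],[7,0,2.6,0,0],[7,0,0,0,0]]'
python3 -c "
from h import *
print(delta([449,-130.7,37]))"
```

```text
time: 2.05
position: [453.5, -133.3, 54.1]
eef_rot: [-1.341, 0.955, -0.971]
ft_force: [-0.2, 0.3, 0.4]
gripper_width: 0.823
{'t': 2.05, 'p': array([ 453.5, -133.3,   54.1]), 'd': array([-4. , 17.1, -3.6]), 'psi': -1.242, 'down': array([ 0.011, -0.001, -1.   ]), 'F': array([-0.2,  0.3,  0.4]), 'q': array([-0.29,  0.36,  2.09,  0.  ,  0.68,  0.95]), 'g': 0.823}
```

```bash
python3 -m jog '[[7,-0.3,1.0,-0.4,0],[7,0,0,0,0],[7,0,0,0,0]]'
python3 -c "
from h import *
print(delta([449,-130.7,37]))"
```

```text
time: 2.35
position: [450.7, -132.7, 46.8]
eef_rot: [-1.339, 0.953, -0.974]
ft_force: [0.6, 0.9, 0.2]
gripper_width: 0.817
{'t': 2.35, 'p': array([ 450.7, -132.7,   46.8]), 'd': array([-2.5,  9.8, -1.1]), 'psi': -1.243, 'down': array([ 0.015, -0.002, -1.   ]), 'F': array([0.6, 0.9, 0.2]), 'q': array([-0.29,  0.37,  2.11,  0.  ,  0.65,  0.95]), 'g': 0.817}
```

```bash
python3 -m jog '[[7,-0.25,1.0,-0.1,0],[7,0,0,0,0],[3.5,0,0,0,0],[3.5,0,0,0,0],[3.5,0,0,0,0],[3.5,0,0,0,0],[3.5,0,0,0,0]]'
python3 -c "
from h import *
print(delta([449,-130.7,37]))"
```

```text
time: 3.05
position: [450.2, -130.6, 38.9]
eef_rot: [-1.338, 0.95, -0.976]
ft_force: [0.6, -0.6, -2.6]
gripper_width: 0.457
{'t': 3.05, 'p': array([ 450.2, -130.6,   38.9]), 'd': array([-0.4,  1.9, -1.2]), 'psi': -1.243, 'down': array([ 0.018, -0.003, -1.   ]), 'F': array([ 0.6, -0.6, -2.6]), 'q': array([-0.29,  0.38,  2.11,  0.  ,  0.63,  0.95]), 'g': 0.457}
```

```bash
python3 -m jog '[[3.5,0,-3,0,0],[3.5,0,-3,0,0],[3.5,0,-3.5,0,0],[3.5,0,-1,0,-1],[3.5,0,0,0,-1],[3.5,0,0,0,-1],[3.5,0,0,0,-1],[3.5,0,0,0,-1],[3.5,0,0,0,-1],[3.5,0,0,0,-1]]'
python3 -c "
from h import *
print(delta([465.7,56,130]))"
```

```text
time: 4.05
position: [444.5, -129.2, 145.0]
eef_rot: [-1.562, 0.172, -0.188]
ft_force: [1.2, -0.8, -4.6]
gripper_width: 0.461
{'t': 4.05, 'p': array([ 444.5, -129.2,  145. ]), 'd': array([-21.6,  15.1, 185.2]), 'psi': -0.229, 'down': array([ 0.01, -0.  , -1.  ]), 'F': array([ 1.2, -0.8, -4.6]), 'q': array([-0.29,  0.19,  2.05,  0.  ,  0.89, -0.06]), 'g': 0.461}
```

```bash
python3 -m jog '[[3.5,-0.5,0,4.6,0],[3.5,-0.5,0,4.6,0],[3.5,-0.5,0,4.6,0],[3.5,-0.5,0,4.6,0],[3.5,0,0,0,-1],[3.5,0,0,0,-1],[3.5,0,0,0,-1],[3.5,0,0,0,-1],[3.5,0,0,0,-1],[3.5,0,0,0,-1]]'
python3 -m jog '[[3.5,0,0,0,-1],[3.5,0,0,0,-1],[3.5,0,0,0,-1],[3.5,0,0,0,0]]'
python3 -c "
from h import *
print(delta([465.7,56,130]))"
```

```text
time: 5.05
position: [463.3, 62.0, 141.4]
eef_rot: [-1.514, -0.507, 0.501]
ft_force: [0.2, -0.2, -3.8]
gripper_width: 0.457
time: 5.45
position: [461.3, 61.9, 139.6]
eef_rot: [-1.403, -0.843, 0.843]
ft_force: [0.4, -1.0, -3.7]
gripper_width: 0.457
{'t': 5.45, 'p': array([461.3,  61.9, 139.6]), 'd': array([-3.1,  9.6, -6.6]), 'psi': 1.083, 'down': array([ 0.   , -0.001, -1.   ]), 'F': array([ 0.4, -1. , -3.7]), 'q': array([ 0.13,  0.21,  2.04, -0.  ,  0.89, -0.95]), 'g': 0.457}
```

```bash
python3 -m jog '[[3.5,-0.3,1.2,-0.65,-0.6],[3.5,0,0.3,0,0],[3.5,0,0,0,0]]'
python3 - <<'E'
from h import *
print(delta([465.7,56,130]))
cam=shot("wrist","w2.png")
E
```

```text
time: 5.75
position: [465.0, 56.1, 123.8]
eef_rot: [-1.378, -0.897, 0.9]
ft_force: [-0.7, -0.6, -4.1]
gripper_width: 0.461
{'t': 5.75, 'p': array([465. ,  56.1, 123.8]), 'd': array([ 0.1, -6.2, -0.7]), 'psi': 1.156, 'down': array([-0.001, -0.001, -1.   ]), 'F': array([-0.7, -0.6, -4.1]), 'q': array([ 0.12,  0.24,  2.05, -0.  ,  0.85, -1.04]), 'g': 0.461}
```

View pics/w2.png

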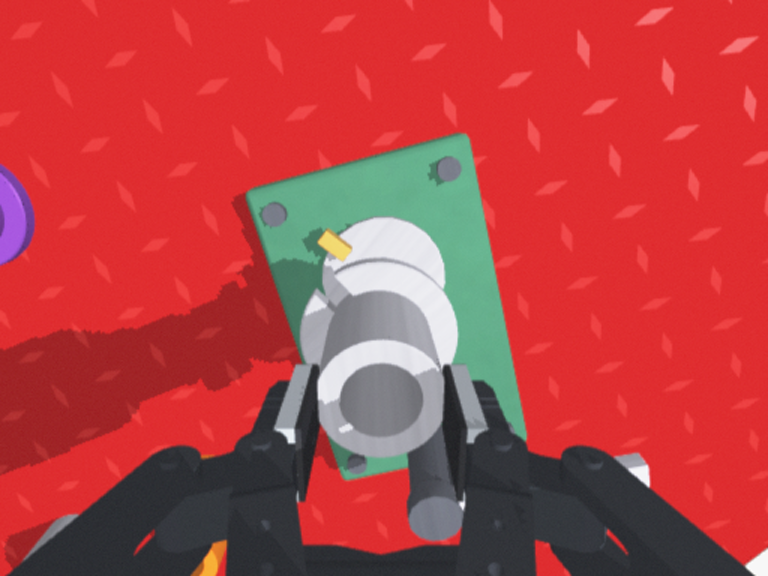

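The wrist view shows the bush ring at about (381,398) and its flange at about (379,333), with the notch towards (328,290). The seat is centred near u=384, and the brass key is at (334,244), nearly lined up with the notch.

```bash
cat > fit.py <<'E'
from h import *
from scipy.optimize import least_squares
def fit(pts,z,r,cam,x0=(465,56)):
    q=np.array([ray(u/1.5,v/1.5,z,cam)[:2] for u,v in pts])
    o=least_squares(lambda c:np.hypot(*(q-c).T)-r,x0); return o.x,np.round(o.fun,1)
E
python3 - <<'E'
from fit import *
np.set_printoptions(precision=2,suppress=True)
cam=P("wrist"); zb=manip.sense()["position"][2]-38.9; print('zb',zb)
s,r=fit([(323,265),(445,268),(384,217),(340,232),(430,237)],24,33,cam);print('seat',s,r)
t,r=fit([(318,392),(443,392),(381,339),(381,457)],zb+56,21,cam);print('bushtop',t,r)
f,r=fit([(458,330),(385,260),(425,273),(340,273)],zb+8,32,cam);print('flange',f,r)
k=ray(336/1.5,242/1.5,33,cam)[:2]; n=ray(330/1.5,286/1.5,zb+8,cam)[:2]
for nm,a,c in(('key',k,s),('notch',n,f)): d=a-c; print(nm,np.hypot(*d),np.arctan2(d[1],d[0]))
print(delta([465.7,56,130]))
im=cv2.imread('pics/raw_w2.png')[130:250,190:320]; cv2.imwrite('pics/c2.png',cv2.resize(im,None,fx=5,fy=5,interpolation=cv2.INTER_CUBIC))
E
```

```text
zb 85.08631283866703
seat [464.47  57.52] [-0.4  0.  -0.2  0.5 -0.1]
bushtop [466.21  55.38] [-1.5 -1.5  0.1 -0.4]
flange [466.53  54.82] [-0.6  0.5  0.3 -0.8]
key 32.26770239970233 -2.7316779610976143
notch 29.217153665806194 -2.8365781098574048
{'t': 5.8, 'p': array([465. ,  56.1, 124. ]), 'd': array([ 0.1, -6. , -0.7]), 'psi': 1.157, 'down': array([-0., -0., -1.]), 'F': array([-0.1, -0.3, -3.4]), 'q': array([ 0.12,  0.24,  2.05, -0.  ,  0.85, -1.04]), 'g': 0.456}
```

View pics/c2.png

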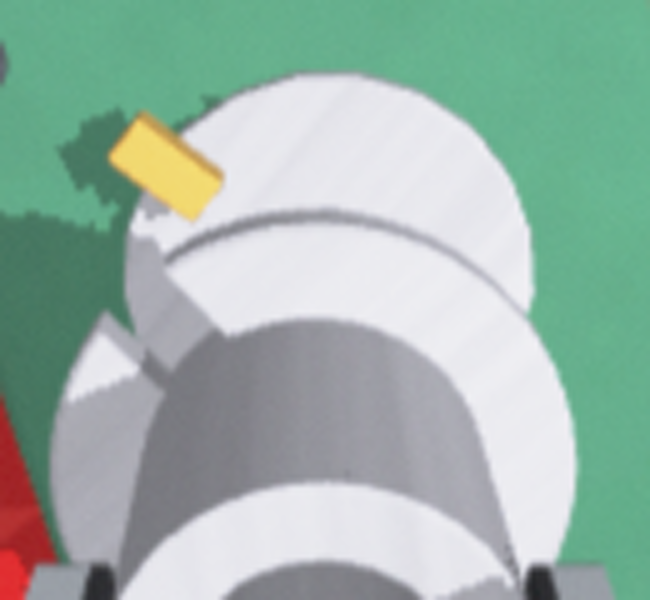

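The crop has the notch mouth mid-rim at about (134,289) and its inner end at about (196,357). The key's top face is centred at (166,171).

```bash
python3 - <<'E'
from fit import *
np.set_printoptions(precision=2,suppress=True)
cam=P("wrist"); zb=manip.sense()["position"][2]-38.9
g=lambda u,v:((190+u/5)*1.5,(130+v/5)*1.5)
s,r=fit([g(*p) for p in((330,73),(533,250),(126,262),(432,103),(495,160))],24,33,cam);print('seat',s,r)
f,r=fit([g(*p) for p in((165,262),(320,210),(450,250),(577,460),(52,455),(103,316),(535,320))],zb+8,32,cam);print('flange',f,r)
R=lambda p,z:ray(*(np.array(g(*p))/1.5),z,cam)[:2]
a=lambda d:np.arctan2(d[1],d[0])
k=[R(p,33) for p in((108,157),(143,122),(222,183),(195,222))]
kc=sum(k)/4; ax=(k[0]+k[1]-k[2]-k[3]); print('key',np.hypot(*(kc-s)),a(kc-s),'axis',a(ax))
n1,n2=R((165,262),zb+8),R((103,316),zb+8);i1=R((228,335),zb+8)
print('notch',a((n1+n2)/2-f),'width',np.hypot(*(n1-n2)),'edge dir',a(n1-i1))
print('shift needed',s-f)
E
```

```text
seat [465.12  57.42] [ 0.5 -0.2 -0.6 -0.1 -0.4]
flange [466.    55.06] [-0.4  0.6 -0.1 -0.6 -0.3 -0.2  0. ]
key 31.696839139038612 -2.679948087611475 axis -2.6595207278292494
notch -2.8170169407215373 width 9.92633969155307 edge dir -2.884944343855876
shift needed [-0.88  2.36]
```

```bash
python3 -m jog '[[3.5,0.2,0,0.15,-0.6],[3.5,0,0.8,0,-0.5],[3.5,0,0.8,0,0],[3.5,0,0,0,0]]'
python3 -c "
from h import *
print(delta([464.1,58.4,103]))"
```

```text
time: 6.2
position: [464.5, 59.2, 108.6]
eef_rot: [-1.325, -1.009, 1.01]
ft_force: [0.1, -0.1, -3.7]
gripper_width: 0.463
{'t': 6.2, 'p': array([464.5,  59.2, 108.6]), 'd': array([-0.9,  5.6,  0.2]), 'psi': 1.302, 'down': array([ 0.   , -0.001, -1.   ]), 'F': array([ 0.1, -0.1, -3.7]), 'q': array([ 0.12,  0.26,  2.06, -0.  ,  0.82, -1.18]), 'g': 0.463}
```

```bash
python3 -m jog '[[3.5,-0.1,0.6,0,-0.1],[3.5,0,0.4,0,0],[3.5,0,0,0,0]]'
python3 -c "
from h import *
print(delta([464.1,58.4,72]))"
```

```text
time: 6.5
position: [464.4, 58.3, 98.2]
eef_rot: [-1.321, -1.017, 1.017]
ft_force: [-0.6, 0.3, -3.9]
gripper_width: 0.457
{'t': 6.5, 'p': array([464.4,  58.3,  98.2]), 'd': array([ 0.1, 26.2,  0.3]), 'psi': 1.313, 'down': array([ 0.   , -0.001, -1.   ]), 'F': array([-0.6,  0.3, -3.9]), 'q': array([ 0.12,  0.28,  2.07, -0.  ,  0.79, -1.19]), 'g': 0.457}
```

```bash
python3 -m jog '[[3.5,0,0.4,0,0],[3.5,0,0,0,0]]'; python3 -m jog '[[3.5,0,0.4,0,0],[3.5,0,0,0,0]]'
python3 -c "
from h import *
print(delta([464.1,58.4,72]),manip.sense()['wrist_torque'])"
```

```text
time: 6.7
position: [464.4, 58.3, 93.9]
eef_rot: [-1.322, -1.016, 1.016]
ft_force: [0.8, -0.5, -3.2]
gripper_width: 0.457
time: 6.9
position: [464.3, 58.3, 89.6]
eef_rot: [-1.322, -1.016, 1.016]
ft_force: [-1.1, 0.3, -2.6]
gripper_width: 0.46
{'t': 6.9, 'p': array([464.3,  58.3,  89.6]), 'd': array([ 0.1, 17.6,  0.3]), 'psi': 1.311, 'down': array([ 0.   , -0.001, -1.   ]), 'F': array([-1.1,  0.3, -2.6]), 'q': array([ 0.12,  0.3 ,  2.08, -0.  ,  0.77, -1.19]), 'g': 0.46} [0.06689225 0.16157252 0.00834827]
```

Nicely on the post, with almost no side force. Lowering towards the key level (TCP about 72).

```bash
python3 -m jog '[[3.5,0,0.5,0,0],[3.5,0,0,0,0]]'; python3 -m jog '[[3.5,0,0.5,0,0],[3.5,0,0,0,0]]';  python3 -m jog '[[3.5,0,0.3,0,0],[3.5,0,0,0,0]]'
python3 -c "
from h import *
print(delta([464.1,58.4,63]),manip.sense()['wrist_torque'])"
```

```text
time: 7.1
position: [464.2, 58.3, 84.2]
eef_rot: [-1.322, -1.015, 1.016]
ft_force: [-0.3, 0.2, -4.2]
gripper_width: 0.456
time: 7.3
position: [464.1, 58.3, 78.7]
eef_rot: [-1.322, -1.015, 1.016]
ft_force: [-1.0, 0.9, -3.8]
gripper_width: 0.457
time: 7.5
position: [464.1, 58.3, 75.3]
eef_rot: [-1.321, -1.015, 1.016]
ft_force: [-1.3, 0.5, -4.3]
gripper_width: 0.457
{'t': 7.5, 'p': array([464.1,  58.3,  75.3]), 'd': array([ 0.1, 12.3,  0. ]), 'psi': 1.311, 'down': array([-0.   , -0.001, -1.   ]), 'F': array([-1.3,  0.5, -4.3]), 'q': array([ 0.12,  0.32,  2.08, -0.  ,  0.74, -1.19]), 'g': 0.457} [ 0.0340859   0.13190871 -0.01800662]
```

```bash
for i in 1; do :; done; python3 -m jog '[[3.5,0,0.2,0,0],[3.5,0,0,0,0]]'; python3 -m jog '[[3.5,0,0.15,0,0],[3.5,0,0,0,0]]';  python3 -m jog '[[3.5,0,0.15,0,0],[3.5,0,0,0,0]]'
python3 -c "
from h import *
print(delta([464.1,58.4,63]),manip.sense()['wrist_torque'])"
```

```text
time: 7.7
position: [464.2, 58.3, 73.2]
eef_rot: [-1.322, -1.015, 1.016]
ft_force: [-0.3, 0.2, -3.1]
gripper_width: 0.459
time: 7.9
position: [464.3, 58.4, 71.6]
eef_rot: [-1.322, -1.015, 1.016]
ft_force: [0.1, 0.0, -4.1]
gripper_width: 0.46
time: 8.1
position: [464.4, 58.4, 70.1]
eef_rot: [-1.322, -1.016, 1.016]
ft_force: [-1.7, 0.2, -4.1]
gripper_width: 0.461
{'t': 8.1, 'p': array([464.4,  58.4,  70.1]), 'd': array([-0. ,  7.1,  0.3]), 'psi': 1.311, 'down': array([ 0.   , -0.001, -1.   ]), 'F': array([-1.7,  0.2, -4.1]), 'q': array([ 0.12,  0.33,  2.09, -0.  ,  0.73, -1.19]), 'g': 0.461} [ 0.03929347  0.13740638 -0.02288246]
```

```bash
python3 -m jog '[[3.5,0,0.15,0,0],[3.5,0,0,0,0]]'; python3 -m jog '[[3.5,0,0.15,0,0],[3.5,0,0,0,0]]';  python3 -m jog '[[3.5,0,0.15,0,0],[3.5,0,0,0,0]]'
python3 -c "
from h import *
print(delta([464.1,58.4,63]),manip.sense()['wrist_torque'])"
```

```text
time: 8.3
position: [464.3, 58.3, 68.5]
eef_rot: [-1.322, -1.015, 1.016]
ft_force: [-0.9, -0.1, -4.1]
gripper_width: 0.457
time: 8.5
position: [464.3, 58.3, 66.8]
eef_rot: [-1.322, -1.015, 1.016]
ft_force: [-0.9, 0.3, -4.4]
gripper_width: 0.459
time: 8.7
position: [464.3, 58.3, 65.2]
eef_rot: [-1.322, -1.015, 1.016]
ft_force: [-1.3, 0.5, -4.3]
gripper_width: 0.455
{'t': 8.7, 'p': array([464.3,  58.3,  65.2]), 'd': array([0. , 2.2, 0.2]), 'psi': 1.311, 'down': array([ 0.   , -0.001, -1.   ]), 'F': array([-1.3,  0.5, -4.3]), 'q': array([ 0.12,  0.34,  2.09, -0.  ,  0.71, -1.19]), 'g': 0.455} [ 0.10177737  0.07891753 -0.03434027]
```

```bash
python3 -m jog '[[3.5,0,0.1,0,0],[3.5,0,0,0,0]]'; python3 -m jog '[[3.5,0,0.1,0,0],[3.5,0,0,0,0]]';  python3 -c "
from h import *
print(delta([464.1,58.4,63]),manip.sense()['wrist_torque'])"
```

```text
time: 8.9
position: [464.3, 58.3, 64.1]
eef_rot: [-1.322, -1.015, 1.016]
ft_force: [-0.6, -0.7, -3.5]
gripper_width: 0.459
time: 9.1
position: [464.4, 58.2, 63.4]
eef_rot: [-1.322, -1.016, 1.016]
ft_force: [-2.3, 0.8, -0.8]
gripper_width: 0.461
{'t': 9.1, 'p': array([464.4,  58.2,  63.4]), 'd': array([0.1, 0.4, 0.4]), 'psi': 1.311, 'down': array([ 0.   , -0.001, -1.   ]), 'F': array([-2.3,  0.8, -0.8]), 'q': array([ 0.12,  0.34,  2.09, -0.  ,  0.71, -1.19]), 'g': 0.461} [0.03269686 0.23425714 0.02946319]
```

```bash
python3 -m jog '[[3.5,0,0.04,0,0],[3.5,0,0,0,0]]'; python3 -m jog '[[4.6,0,0,0,0],[5.5,0,0,0,0],[6.5,0,0,0,0],[6.5,0,0,0,0],[6.5,0,0,0,0],[6.5,0,0,0,0]]';  python3 -c "
from h import *
print(delta([464.1,58.4,63]),manip.sense()['wrist_torque'])"
```

```text
time: 9.3
position: [464.5, 58.3, 63.4]
eef_rot: [-1.322, -1.016, 1.016]
ft_force: [-1.1, 0.8, -1.0]
gripper_width: 0.46
time: 9.9
position: [466.6, 58.5, 63.9]
eef_rot: [-1.324, -1.019, 1.014]
ft_force: [-0.1, 0.9, -0.8]
gripper_width: 0.761
{'t': 9.9, 'p': array([466.6,  58.5,  63.9]), 'd': array([-0.7,  0.9,  2.4]), 'psi': 1.311, 'down': array([ 0.004, -0.   , -1.   ]), 'F': array([-0.1,  0.9, -0.8]), 'q': array([ 0.12,  0.34,  2.09, -0.  ,  0.71, -1.19]), 'g': 0.761} [-0.01783522  0.01514009 -0.04007138]
```

```bash
python3 -m jog '[[6.5,0,-1.5,0,0],[6.5,0,-2.5,0,0],[6.5,0,-3.5,0,0],[6.5,0,-3.5,0,0],[6.5,0,0,0,0]]';  python3 - <<'E'
from h import *
print(delta([464.1,58.4,63]))
cam=shot("wrist","w3.png")
a=cv2.imread('pics/raw_w3.png'); t=manip.grab_frame("scene")[:,:,::-1][170:270,230:360]
cv2.imwrite('pics/m3.png',np.hstack([cv2.resize(a,(512,384)),cv2.resize(t,(280,384))]))
E
```

```text
time: 10.4
position: [465.1, 58.4, 176.7]
eef_rot: [-1.322, -1.016, 1.016]
ft_force: [0.6, -0.2, 0.0]
gripper_width: 0.76
{'t': 10.4, 'p': array([465.1,  58.4, 176.7]), 'd': array([ -0.2, 113.7,   1.2]), 'psi': 1.311, 'down': array([ 0.001, -0.001, -1.   ]), 'F': array([ 0.6, -0.2,  0. ]), 'q': array([ 0.12,  0.16,  2.  , -0.  ,  0.98, -1.19]), 'g': 0.76}
```

View pics/m3.png

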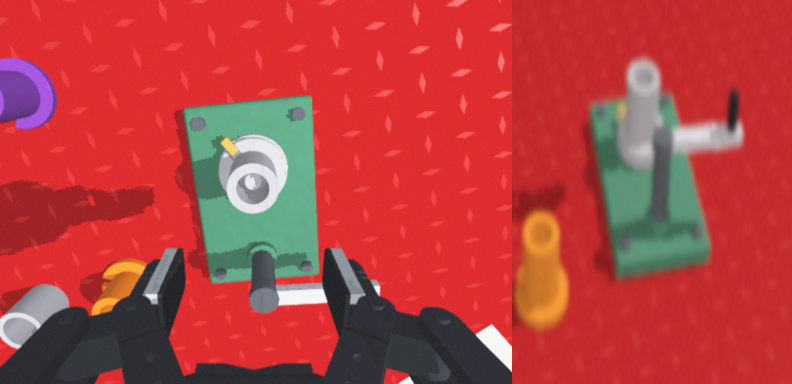

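The bush sits home: its flange is flat on the seat and the brass key stands in the notch at (229,146). Next is the check arm's pin. I turn the tool and move over it.

```bash
python3 -m jog '[[4.5,0,0,0,1],[4.5,0,0,0,1],[4.5,0,0,0,1],[4.5,0,0,0,1],[4.5,0,0,0,1],[4.5,0,0,0,0]]';  python3 -c "
from h import *
print(delta([572,123.5,175]))"
```

```text
time: 11.1
position: [456.9, 57.4, 164.3]
eef_rot: [-1.519, -0.445, 0.474]
ft_force: [0.3, -0.7, -0.1]
gripper_width: 0.529
{'t': 11.1, 'p': array([456.9,  57.4, 164.3]), 'd': array([132.2, -13.1,  -8.5]), 'psi': 0.587, 'down': array([-0.018, -0.003, -1.   ]), 'F': array([ 0.3, -0.7, -0.1]), 'q': array([ 0.12,  0.18,  2.02, -0.  ,  0.97, -0.46]), 'g': 0.529}
```

```bash
python3 -m jog '[[4.5,4.2,-0.6,-0.3,0],[4.5,4.2,-0.6,-0.3,0],[4.5,4.2,-0.3,-0.2,0],[4.5,0,0,0,0]]';  python3 - <<'E'
from h import *
print(delta([572,123.5,118]))
cam=shot("wrist","w4.png",s=1)
for p in((572,123.5,124),(572,123.5,94)): print(proj(p,cam))
E
```

```text
time: 11.5
position: [565.7, 122.0, 171.1]
eef_rot: [-1.515, -0.45, 0.494]
ft_force: [0.8, 0.3, -0.6]
gripper_width: 0.528
{'t': 11.5, 'p': array([565.7, 122. , 171.1]), 'd': array([ 7.4, 52.9, -2.9]), 'psi': 0.603, 'down': array([-0.027, -0.005, -1.   ]), 'F': array([ 0.8,  0.3, -0.6]), 'q': array([ 0.21,  0.35,  1.76,  0.  ,  1.06, -0.39]), 'g': 0.528}
[264.52024596 216.10762097]
[264.30831328 200.47272168]
```

View pics/w4.png

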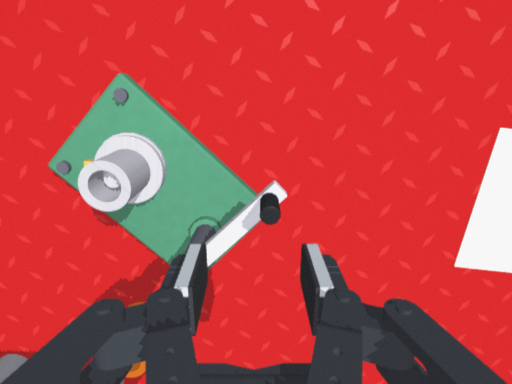

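The pin's top is at (270,215), and the jaws straddle it in u.

```bash
python3 - <<'E'
from h import *
cam=P("wrist"); p=ray(270,214,124,cam); print(p); print(delta([p[0],p[1],118]))
E
```

```text
[571.05964262 125.73681056 124.        ]
{'t': 11.55, 'p': array([563. , 120.8, 170.4]), 'd': array([11. , 52.1, -1.1]), 'psi': 0.603, 'down': array([-0.03 , -0.006, -1.   ]), 'F': array([-0.3, -0.2, -0.8]), 'q': array([ 0.21,  0.35,  1.77,  0.  ,  1.06, -0.39]), 'g': 0.529}
```

```bash
python3 -m jog '[[4.5,1.1,1.5,-0.1,0],[4.5,0,1.5,0,0],[4.5,0,0,0,0]]';  python3 -c "
from h import *
print(delta([571.0,125.5,118]))"
```

```text
time: 11.85
position: [568.0, 124.7, 136.0]
eef_rot: [-1.513, -0.449, 0.508]
ft_force: [-0.4, 0.4, -0.0]
gripper_width: 0.529
{'t': 11.85, 'p': array([568. , 124.7, 136. ]), 'd': array([ 3.5, 17.8, -1.4]), 'psi': 0.611, 'down': array([-0.037, -0.008, -0.999]), 'F': array([-0.4,  0.4, -0. ]), 'q': array([ 0.21,  0.4 ,  1.78,  0.  ,  1.  , -0.4 ]), 'g': 0.529}
```

```bash
python3 -m jog '[[4.5,0.4,0.9,-0.1,0],[4.5,0,0.6,0,0],[3.0,0,0,0,0],[3.0,0,0,0,0],[3.0,0,0,0,0]]';  python3 -c "
from h import *
print(delta([571.0,125.5,118]))
pv=np.array([558.3,42.7])
for a in np.arange(1.4,3.1,.2): print(round(a,1),np.round(pv+84*np.array([np.cos(a),np.sin(a)]),0))"
```

```text
time: 12.35
position: [569.3, 124.7, 119.7]
eef_rot: [-1.513, -0.448, 0.51]
ft_force: [0.0, 0.2, 0.2]
gripper_width: 0.353
{'t': 12.35, 'p': array([569.3, 124.7, 119.7]), 'd': array([ 1.9,  1.6, -0.3]), 'psi': 0.613, 'down': array([-0.038, -0.008, -0.999]), 'F': array([0. , 0.2, 0.2]), 'q': array([ 0.21,  0.42,  1.78,  0.  ,  0.98, -0.4 ]), 'g': 0.353}
1.4 [573. 125.]
1.6 [556. 127.]
1.8 [539. 125.]
2.0 [523. 119.]
2.2 [509. 111.]
2.4 [496.  99.]
2.6 [486.  86.]
2.8 [479.  71.]
3.0 [475.  55.]
```

```bash
python3 -m jog '[[3,-0.95,0,0.9,0],[3,-1.5,0,0.8,0],[3,-1.65,0,0.4,0],[3,-1.6,0,0.15,0],[3,0,0,0,0]]';  python3 -c "
from h import *
print(delta([496,99,119]))"
```

```text
time: 12.85
position: [505.1, 110.6, 123.5]
eef_rot: [-1.513, -0.449, 0.509]
ft_force: [-0.2, -0.6, -0.2]
gripper_width: 0.356
{'t': 12.85, 'p': array([505.1, 110.6, 123.5]), 'd': array([-13.9,   4.9,  -4.4]), 'psi': 0.613, 'down': array([-0.037, -0.008, -0.999]), 'F': array([-0.2, -0.6, -0.2]), 'q': array([ 0.21,  0.33,  1.92,  0.  ,  0.93, -0.4 ]), 'g': 0.356}
```

```bash
python3 -m jog '[[3,-1.4,0.5,-0.4,0],[3,-1.55,0,-0.5,0],[3,-1.4,0,-0.8,0],[3,0,0,0,0]]';  python3 -c "
from h import *
print(delta([475,55,119]))"
```

```text
time: 13.25
position: [478.8, 70.8, 121.1]
eef_rot: [-1.513, -0.453, 0.507]
ft_force: [-0.9, -0.4, -0.2]
gripper_width: 0.351
{'t': 13.25, 'p': array([478.8,  70.8, 121.1]), 'd': array([-12.1,   2.4, -10.8]), 'psi': 0.614, 'down': array([-0.034, -0.007, -0.999]), 'F': array([-0.9, -0.4, -0.2]), 'q': array([ 0.15,  0.28,  2.  , -0.  ,  0.9 , -0.47]), 'g': 0.351}
```

```bash
python3 -m jog '[[3,-1.2,0.1,-1.0,0],[3,0,0,0,0]]'; python3 -m jog '[[3,-0.4,0,-0.4,0],[3,0,0,0,0]]';  python3 - <<'E'
from h import *
print(delta([475,55,119]))
cam=shot("wrist","w5.png",s=1)
E
```

```text
time: 13.45
position: [475.6, 55.0, 121.0]
eef_rot: [-1.513, -0.453, 0.505]
ft_force: [0.6, 0.6, -0.4]
gripper_width: 0.352
time: 13.65
position: [475.7, 49.4, 121.6]
eef_rot: [-1.513, -0.454, 0.502]
ft_force: [-1.1, 0.6, 0.0]
gripper_width: 0.351
{'t': 13.65, 'p': array([475.7,  49.4, 121.6]), 'd': array([2.7, 2.6, 5. ]), 'psi': 0.611, 'down': array([-0.03 , -0.006, -1.   ]), 'F': array([-1.1,  0.6,  0. ]), 'q': array([ 0.1 ,  0.27,  2.01, -0.  ,  0.89, -0.51]), 'g': 0.351}
```

View pics/w5.png

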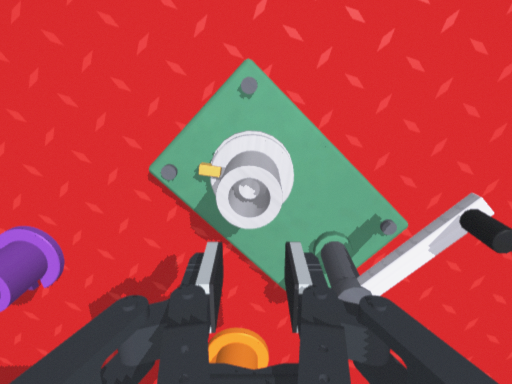

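The pin was not caught: the arm still points to +y, with the pin's base at (470,218) and top at (502,238). The bush is still home. I relocate the pin.

```bash
python3 - <<'E'
from h import *
np.set_printoptions(precision=1,suppress=True)
cam=P("wrist")
for u,v in((502,238),(470,218)): print([ray(u,v,z,cam) for z in(94,109,124)])
print('pivot cap',[ray(358,292,z,cam) for z in (94,104,124)], 'bushtop',ray(249,198,80,cam))
shot("top","t5.png"); 
im=cv2.imread('pics/raw_top1.png'); im2=cv2.imread('pics/raw_t5.png')
c=[cv2.resize(i[120:240,150:260],None,fx=3.5,fy=4,interpolation=cv2.INTER_CUBIC) for i in(im,im2)]
cv2.imwrite('pics/m5.png',np.hstack(c))
t=P("top"); print(proj((571,125.5,124),t),proj((569.3,124.7,119.7),t), proj(manip.sense()["position"],t))
E
```

```text
[array([598.4, 127.4,  94. ]), array([584.7, 126.6, 109. ]), array([571.1, 125.8, 124. ])]
[array([574.2, 125.7,  94. ]), array([562.6, 125. , 109. ]), array([550.9, 124.4, 124. ])]
pivot cap [array([555. ,  50.1,  94. ]), array([548.3,  53.9, 104. ]), array([534.9,  61.4, 124. ])] bushtop [466.   57.4  80. ]
[173.7 149. ] [174.5 150.1] [209.1 191.5]
```

View pics/m5.png

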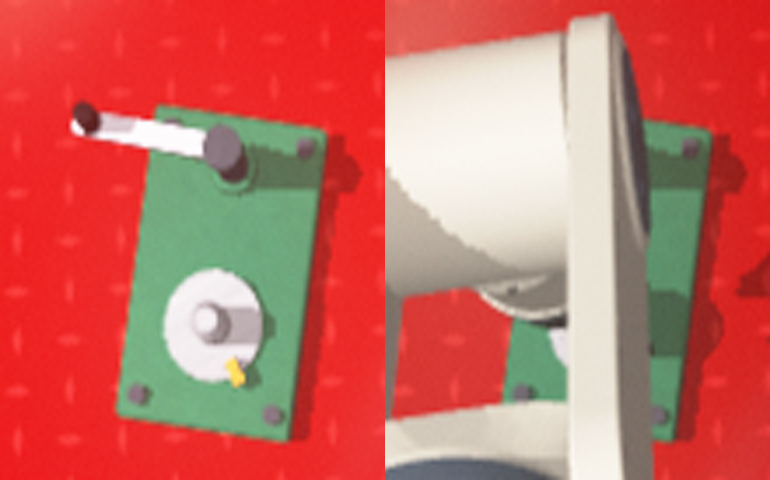

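Working back from the pictures (30 mm jaw gap against its pixel width), the fingertips appear about 15 mm *behind* the TCP, so they passed over the pin. I go back, set the jaws across the arm, go lower, and use the gripper closing on the pin as the check.

```bash
python3 -m jog '[[4.5,0,-2.5,0,1],[4.5,0,-2,0,1],[4.5,0,0,0,1],[4.5,0,0,0,1],[4.5,0,0,0,1],[4.5,0,0,0,0.6],[4.5,0,0,0,0]]';  python3 -c "
from h import *
print(delta([572,125.7,160]))"
```

```text
time: 14.45
position: [478.6, 52.8, 168.5]
eef_rot: [-1.572, 0.18, -0.134]
ft_force: [-0.3, -0.7, -0.7]
gripper_width: 0.525
{'t': 14.45, 'p': array([478.6,  52.8, 168.5]), 'd': array([77.3,  5.4, 90. ]), 'psi': -0.2, 'down': array([-0.03 , -0.004, -1.   ]), 'F': array([-0.3, -0.7, -0.7]), 'q': array([ 0.11,  0.21,  1.96, -0.  ,  1.  ,  0.31]), 'g': 0.525}
```

```bash
python3 -m jog '[[4.5,2.6,0,3,0],[4.5,2.6,0,3,0],[4.5,2.5,0,3,0],[4.5,0,0,0,0],[4.5,0,0,0,0]]';  python3 -c "
from h import *
print(delta([572,125.7,118]))"
```

```text
time: 14.95
position: [574.2, 129.7, 164.5]
eef_rot: [-1.573, 0.17, -0.123]
ft_force: [-0.4, 0.8, 0.1]
gripper_width: 0.529
{'t': 14.95, 'p': array([574.2, 129.7, 164.5]), 'd': array([-0.1, 46.6, -3.9]), 'psi': -0.186, 'down': array([-0.03 , -0.005, -1.   ]), 'F': array([-0.4,  0.8,  0.1]), 'q': array([0.22, 0.37, 1.74, 0.  , 1.06, 0.4 ]), 'g': 0.529}
```

```bash
python3 -m jog '[[4.5,0,2,-0.4,0],[4.5,0,2,0,0],[4.5,0,1,0,0],[4.5,0,0,0,0]]';  python3 -c "
from h import *
print(delta([572,125.7,108]))"; python3 -m jog '[[1,0,0,0,0],[1,0,0,0,0],[1,0,0,0,0],[1,0,0,0,0],[1,0,0,0,0]]'
```

```text
time: 15.35
position: [569.7, 124.3, 113.6]
eef_rot: [-1.574, 0.166, -0.118]
ft_force: [-0.5, -0.5, -0.3]
gripper_width: 0.527
{'t': 15.35, 'p': array([569.7, 124.3, 113.6]), 'd': array([2.1, 5.5, 1.8]), 'psi': -0.18, 'down': array([-0.031, -0.005, -1.   ]), 'F': array([-0.5, -0.5, -0.3]), 'q': array([0.21, 0.43, 1.79, 0.  , 0.95, 0.39]), 'g': 0.527}
time: 15.85
position: [570.8, 124.0, 116.6]
eef_rot: [-1.573, 0.163, -0.12]
ft_force: [-0.2, -0.8, -0.6]
gripper_width: 0.116
```

```bash
python3 -m jog '[[0,0,0,0,0],[0,0,0,0,0],[0,0,0,0,0]]'
```

```text
time: 16.15
position: [571.0, 124.2, 117.1]
eef_rot: [-1.572, 0.162, -0.12]
ft_force: [1.2, -0.2, 0.1]
gripper_width: 0.003
```

```bash
python3 -m jog '[[4.5,0,0,0,0],[4.5,0,0,0,0],[4.5,0,0,0,0],[4.5,0.1,0.9,0.1,0],[4.5,0,0.9,0,0],[4.5,0,0,0,0]]';  python3 -m jog '[[0,0,0,0,0],[0,0,0,0,0],[0,0,0,0,0],[0,0,0,0,0],[0,0,0,0,0],[0,0,0,0,0]]'
```

```text
time: 16.75
position: [571.6, 125.0, 97.2]
eef_rot: [-1.573, 0.162, -0.12]
ft_force: [0.1, 0.1, 0.4]
gripper_width: 0.526
time: 17.35
position: [571.4, 124.9, 96.7]
eef_rot: [-1.573, 0.163, -0.119]
ft_force: [0.2, 0.6, -2.3]
gripper_width: 0.135
```

The jaws stopped on the pin (0.135). I open slightly, go a little lower, then swing along the arc.

```bash
cat >> h.py <<'E'
def arc():
    d=delta([0,0,0]); v=d['p'][:2]-[558.3,42.7]; a=np.arctan2(v[1],v[0]); s=manip.sense(); R=cv2.Rodrigues(np.array(s["eef_rot"],float))[0]
    print('ang',a,'r',np.hypot(*v),'psi-err',d['psi']-(a-np.pi/2),d['p'],d['down'],d['F'],d['q'],d['g'])
E
python3 -m jog '[[2.8,0,0,0,0],[2.8,0,0.7,0,0],[2.8,0,0,0,0],[2.8,-1.15,0,-0.1,-1],[2.8,-1.15,0,-0.1,-1],[2.8,-1.15,0,-0.1,-1],[2.8,0,0,0,0]]';  python3 -c "
from h import *
arc()"
```

```text
time: 18.05
position: [536.9, 123.4, 90.0]
eef_rot: [-1.562, -0.178, 0.22]
ft_force: [-0.6, -0.0, -0.3]
gripper_width: 0.327
ang 1.830009937705286 r 83.4892208611387 psi-err -0.005213610910389521 [536.9 123.4  90. ] [-0.026 -0.004 -1.   ] [-0.6 -0.  -0.3] [ 0.22  0.41  1.88  0.    0.87 -0.03] 0.327
```

```bash
python3 -m jog '[[2.8,-1.15,0,-0.05,-1],[2.8,-1.15,0,-0.05,-1],[2.8,-1.15,0,-0.05,-1],[2.8,-1.15,0,-0.05,-1],[2.8,0,0,0,0]]';  python3 -c "
from h import *
arc()"
```

```text
time: 18.55
position: [500.0, 101.9, 91.7]
eef_rot: [-1.47, -0.616, 0.649]
ft_force: [1.0, 0.6, -0.9]
gripper_width: 0.324
ang 2.348535065512385 r 83.0874840153437 psi-err 0.03326126128251172 [500.  101.9  91.7] [-0.022 -0.002 -1.   ] [ 1.   0.6 -0.9] [ 0.2   0.36  1.97  0.    0.84 -0.62] 0.324
```

```bash
python3 -m jog '[[2.8,-1.15,0,0,-1],[2.8,-1.15,0,0,-1],[2.8,-1.15,0,0,-1],[2.8,-1,0,0,-0.8],[2.8,0,0,0,0]]';  python3 -c "
from h import *
arc()"; python3 -m jog '[[2.8,-0.4,0,0,0],[2.8,0,0,0,0]]'; python3 -m jog '[[2.8,-0.4,0,0,0],[2.8,0,0,0,0]]';  python3 -c "
from h import *
arc()"
```

```text
time: 19.05
position: [481.1, 65.7, 93.0]
eef_rot: [-1.306, -1.011, 1.034]
ft_force: [-0.3, -0.0, 1.2]
gripper_width: 0.328
ang 2.85203835384392 r 80.55333636789967 psi-err 0.04075797295097683 [481.1  65.7  93. ] [-0.017 -0.    -1.   ] [-0.3 -0.   1.2] [ 0.13  0.32  2.02  0.    0.81 -1.19] 0.328
time: 19.25
position: [481.6, 62.3, 93.2]
eef_rot: [-1.312, -1.003, 1.023]
ft_force: [-0.0, -0.2, -0.5]
gripper_width: 0.328
time: 19.45
position: [481.2, 58.7, 93.2]
eef_rot: [-1.314, -0.999, 1.019]
ft_force: [1.1, -0.5, -0.7]
gripper_width: 0.329
ang 2.9369743052714017 r 78.74268219968123 psi-err -0.06217797847650508 [481.2  58.7  93.2] [-0.015  0.    -1.   ] [ 1.1 -0.5 -0.7] [ 0.12  0.32  2.03  0.    0.81 -1.19] 0.329
```

```bash
python3 -m jog '[[2.8,-0.4,0,0.4,0],[2.8,0,0,0,0]]'; python3 -m jog '[[2.8,-0.3,0,0,0],[2.8,0,0,0,0]]'; python3 -m jog '[[2.8,-0.2,0,0,0],[2.8,0,0,0,0]]';  python3 -c "
from h import *
arc()"
```

```text
time: 19.65
position: [476.1, 55.9, 93.3]
eef_rot: [-1.315, -0.998, 1.018]
ft_force: [-0.5, -0.9, -0.1]
gripper_width: 0.331
time: 19.85
position: [475.2, 52.8, 93.4]
eef_rot: [-1.315, -0.998, 1.017]
ft_force: [0.1, -0.5, 0.5]
gripper_width: 0.328
time: 20.05
position: [474.6, 50.7, 93.5]
eef_rot: [-1.315, -0.998, 1.017]
ft_force: [0.1, 0.1, 0.4]
gripper_width: 0.329
ang 3.0463026713395474 r 84.08144860788252 psi-err -0.17350634454465075 [474.6  50.7  93.5] [-0.015  0.    -1.   ] [0.1 0.1 0.4] [ 0.1   0.31  2.04  0.    0.81 -1.2 ] 0.329
```

```bash
python3 -m jog '[[2.8,-0.2,0,0,0],[2.8,0,0,0,0]]'; python3 -m jog '[[2.8,-0.2,0,0,0],[2.8,0,0,0,0]]'; python3 -m jog '[[2.8,-0.2,0,0,0],[2.8,0,0,0,0]]';  python3 -c "
from h import *
arc()
cam=shot('wrist','w6.png',s=1)"
```

```text
time: 20.25
position: [474.2, 48.8, 93.5]
eef_rot: [-1.315, -0.998, 1.017]
ft_force: [0.9, 1.7, -0.4]
gripper_width: 0.327
time: 20.45
position: [474.2, 48.8, 93.5]
eef_rot: [-1.313, -0.999, 1.012]
ft_force: [0.4, 1.4, -1.6]
gripper_width: 0.33
time: 20.65
position: [474.2, 48.9, 93.5]
eef_rot: [-1.312, -1.0, 1.008]
ft_force: [-0.2, 1.4, -1.6]
gripper_width: 0.326
ang 3.068004016688394 r 84.32822777694308 psi-err -0.19920768989349735 [474.2  48.9  93.5] [-0.012  0.008 -1.   ] [-0.2  1.4 -1.6] [ 0.09  0.31  2.05  0.01  0.8  -1.21] 0.326
```

View pics/w6.png

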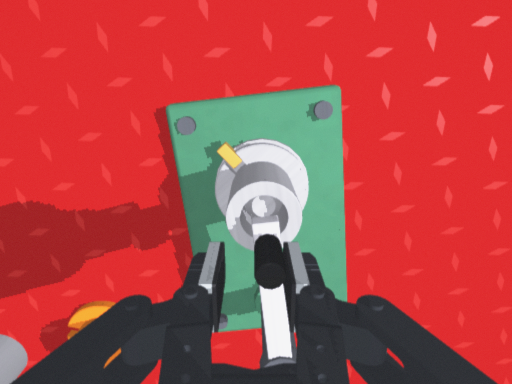

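The arm lies over the bush with the pin at (268,260) between the jaws, and it stalled at the stop with a slight reaction force. The bush and key are still seated. I open and rise straight up.

```bash
python3 -m jog '[[4.5,0,0,0,0],[4.5,0.3,0,0,0],[4.5,0.2,0,0,0],[4.5,0,-2,0,0],[4.5,0,-3,0,0],[4.5,0,-4,0,0],[4.5,0,-4,0,0],[4.5,0,0,0,0],[4.5,0,0,0,0]]';  python3 - <<'E'
from h import *
np.set_printoptions(precision=1,suppress=True)
arc()
cam=shot('wrist','w7.png',s=1.5)
print('pin top pred at stop',1.5*proj((474.4,56.2,124),cam),'seat edge pred',1.5*proj((465,57.5,24),cam))
E
```

```text
time: 21.6
position: [476.1, 52.1, 227.4]
eef_rot: [-1.312, -0.996, 1.014]
ft_force: [-0.6, 0.1, -0.6]
gripper_width: 0.526
ang 3.027732026395414 r 82.73572384405655 psi-err -0.15793569960051768 [476.1  52.1 227.4] [-0.  0. -1.] [-0.6  0.1 -0.6] [ 0.1  0.1  1.9  0.   1.1 -1.2] 0.526
pin top pred at stop [387.9 276.4] seat edge pred [384.3 224.4]
```

View pics/w7.png

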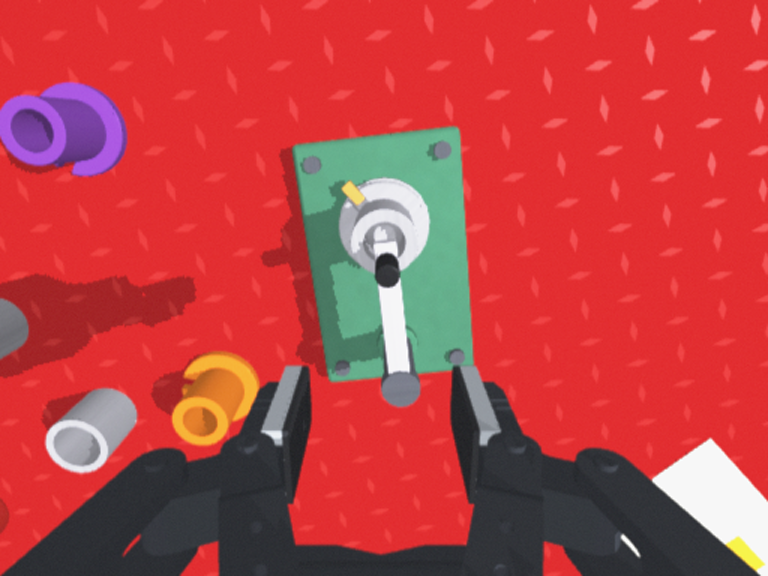

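The pin's top is at (388,274), against (388,276) predicted for the stop. The bush is seated with the key in its notch, and the gripper is clear.

```bash
python3 -c "
from bench import manip
print(manip.hand_in())"
```

```text
the job is handed in; nothing more can be done
None
```

The job is handed in: the steel bush is home on the gauge over its key and let go, and the check arm is over it at its stop. The gripper stands clear above, and the last move ended at 21.6 s of the 72 s allowed.

**Bush:** I turned it in the air to match the key angle read from the wrist camera. It dropped straight over the key, so no feeling round was needed. The force readings stayed within a few newtons of its own weight. Contact came at tool height 63.4 mm, against 62.9 mm expected for fully home.

**Check arm:** The first sweep passed over the pin without touching it. The fingertips turned out to sit about 15 mm behind the tool point in practice, where the text says 17 mm ahead. I went lower, confirmed the pin by closing the jaws on it, and swung it until it stalled against the stop at under 2 N.

**Last checks:** In the final wrist picture the pin is within about 2 mm of its computed stop position. The flange looks flat on the seat with the key in its notch. The sleeves and bottle were never approached, but I did not measure their positions again at the end.

**Disagreements:** The gripper read 39 mm on the 42 mm bush body and 11.5 mm on the 14 mm pin. Positions from the top and wrist cameras differed by up to about 5 mm, so I used differences within one picture to align the bush.

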